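# Feed the die tray home and jog the press

## Task

Push the steel die tray along its guide rails into the die-cutting press until its end bar is square and flush against both stop posts; it jams if pushed off-centre, so push on the middle of the end bar, along the track. Only when it is home, press the jog button fully down and keep it down for at least two seconds without a break, then let it come up again. Leave the dial box, glue bottle and cup as they are.

Things in the scene. Friction and masses are not known exactly. Their poses are not given: they have to be found in the camera images.
- press: Fixed tabletop die-cutting press, 420 mm long, 208 mm wide. +x is the feed direction (roughly world +y, yaw varies). Origin on the table under the middle of the mouth of the white head, which spans x = 0 to 130 mm, 110 mm high, mouth 160 mm wide. Two straight guide rails 20 mm wide, tops 30 mm above the table, run from x = -280 to 0, inner faces at y = -76 and +76 mm.
- bed_end (a point): Middle of the open end of the press's aluminium bed, on its top, 12 mm above the table, 290 mm before the head's mouth. The bed is 200 mm wide. Along the inner foot of both rails, from 90 mm before the mouth inwards, runs a dark strip of square teeth (inner edges 65 mm from the centre line, 10 mm high) on which the tray catches if it is cocked.
- post_left (a point): Top of one of the two dark steel stop posts (20 x 20 mm, top 60 mm above the table) standing on the rails; the other is 172 mm to its right, mirrored about the track's centre line. Their faces towards the tray lie 10 mm before this point.
- home (a point): Point fixed to the press on the track's centre line, 70 mm before the head's mouth, 44 mm above the table, axes as the press (+x the feed direction): where 'push' lies when the tray is fully home.
- push (a point): Middle of the flat rear (push) face of the steel die tray's end bar, 44 mm above the table; +x is the tray's forward (feed) direction. The bar is 190 mm wide, 14 mm thick, from 12 mm below to 12 mm above this point (below it a 120 mm wide plate reaches the bed); its ends overhang the rails and meet the stop posts when home. It starts 130 to 180 mm short of home.
- jog_top (a point): Middle of the top of the jog button: a black round flat cap of 44 mm diameter, 62 mm above the table when up, on a fixed grey box 85 x 85 x 40 mm. The box stands beyond the head, to the robot's left, beside a like box with a bar knob (the dial); which is nearer the robot varies.
- jog (a joint): Travel of the jog button in m: 0 up, 0.007 fully down; it springs back. Needs about 2 N to start and 6 N at the bottom. It counts as down beyond 0.0045.
- dial_end (a point): One end of the bar knob (42 x 14 mm, top 84 mm above the table, turning about a vertical axis 20 mm from this point) on the other grey box of 85 x 85 x 40 mm. Leave it alone.
- glue: Upright white glue bottle, 52 mm diameter, 150 mm high, loose, beyond the press. Origin under its centre. Leave it alone.
- mug: Blue cup without a handle, 76 mm diameter, 100 mm high, loose, beyond the press. Origin under its centre. Leave it alone.
- tray: The die tray as a whole: origin at its underside at the pivot, 30 mm ahead of 'push' and 32 mm lower, same axes. The plate is 120 mm wide and ends 170 mm ahead of the push face.
- pivot (a point): Point on the tray's centre line, 30 mm ahead of the push face. The tray cannot be lifted off its track, drags with 6 to 7 N and floats here on a light spring-centred upright pivot, so an off-centre push cocks it: up to 8 mm off is harmless; from 10 to 25 mm on, as the finger is narrow or broad, a front corner catches in the teeth and stops it dead. Drawn back 10 mm by its bar, it straightens.
There are look-alikes about, which are no part of the job. Leave any green look-alike of the part that bears jog_top alone.

How it is judged (in metres and radians):
On the way, in this order (a step that is already met when the one before it is completed fails the run):
1. the tray is fully home and square, its end bar against both stop posts (x of push in the frame of home above -0.003 m and angle between the x axis of push and the x axis of home, either way round below 0.03 rad), for 0.2 s.
2. the jog button is kept down for two seconds without a break (value of joint jog above 0.0045 m), for 2 s.
At the end, for the whole second after the job is handed in: The tray is at rest, within 3 mm of fully home and within 0.03 rad of square, and the jog button is up again (all of step 1 and x of push in the frame of home below 0.003 m and value of joint jog below 0.0015 m and linear speed of tray below 0.01 m/s); the robot touches nothing.
It fails at once if the jog button is pressed while the tray is not home (value of joint jog above 0.003 m and x of push in the frame of home below -0.004 m).
It fails at once if the dial is turned (distance of dial_end from where it was at the start of the episode above 0.006 m).
It fails at once if the glue bottle is shifted or tipped (distance of glue from where it was at the start of the episode above 0.03 m or angle between glue's own z axis and vertical above 0.4 rad).
It fails at once if the cup is shifted or tipped (distance of mug from where it was at the start of the episode above 0.03 m or angle between mug's own z axis and vertical above 0.4 rad).
It also fails if it takes over 51 s, if anything falls off the work surface, if the arm or the gripper's body presses on something with over 40 N, if the wrist force passes 120 N, or if a joint passes its speed limit or range.

## Robot

A 6-joint arm with a two-finger parallel gripper is mounted at the origin on the work surface. World frame = base frame: x ahead of the robot, y to its left, z up, the work surface at z = 0. Lengths are in mm, angles in rad, forces in N, time in s.
With the tool pointing down it reaches from about 275 to 825 mm from the base axis. Payload 5.2 kg.
Tool frame: the origin (TCP) lies at the very end of the fingers, on their centre line; the grasp point (between the pads) lies 19 mm behind it; z points along the fingers, y is the line along which they close (so a half turn about z gives the same grasp; the last joint's range is limited). The gripper opens to 93 mm and grips with 3 to 60 N. Pads are 15 mm wide; open, the fingers measure 128 mm over their backs; the gripper's body (75 mm by 188 mm) begins 65 mm behind the grasp point.
Start: joints at [0.905, 0.259, 1.535, -0, 1.348, -0.203], TCP at [245.53, 492.158, 184.153] pointing down, gripper open.
Joint ranges: [-3.14, 3.14], [-0.91, 2.08], [0.19, 2.58], [-1.22, 4.36], [0.22, 2.71], [-3.12, 3.12]. Speed limits (rad/s): [2.57, 2.57, 3.14, 3.14, 3.14, 3.14].

## Interface

Orientations are given as [roll, pitch, yaw] about the fixed x, y, z axes, in that order (R = Rz(yaw) Ry(pitch) Rx(roll)).
In Python, from bench import robot gives the robot as it stands. The module is installed in compiled form; this text tells all that it offers. Calls block until the motion is done:
- robot.move_ptp(position, orientation): joint-space move of the TCP to a pose.
- robot.move_linear(position, ori=None, speed=150, f_stop=None): straight line of the TCP; ori=None keeps the orientation; speed is the mean speed in mm/s. With f_stop (N) it stops when the force on the tool has changed by that much, and returns True; else False.
- robot.move_j(angles): joint-space move.
- robot.move_gripper(opening): opening from 0.0 (shut) to 1.0 (fully open); the grip force is fixed at half the most; returns when the fingers have stopped.
- robot.sleep(seconds).
- robot.inverse_kinematics(position, orientation): joint angles nearest the present ones, or None.
- robot.get_image(name): name is "scene" or "top" or "wrist"; returns a dict with "img" (400x640x3 uint8, blue, green, red), "fovy" (degrees; the focal length in pixels is half the picture's height over the tangent of half this angle, whatever the lens; pixels are square), "cx", "cy" (the principal point, pixels), "k1" (the pictures are not rectified: a ray, as slopes to the right and down, at radius r is drawn at 1 + k1 r^2 times it, then the intrinsics apply), "eye" and "orientation" of the camera in the world. Camera axes: x right, y down, z forward; pixel columns grow to the right and rows downward; lengths in mm; the calibration is good to about 2 mm. A picture is of the moment at which its call begins. There is no depth.
A pose or a line that the arm cannot do raises robot.MotionError and nothing moves.
- robot.hand_in(): hands the job in; it is judged then, once.
Readings, each from a call of its own:
- robot.current_t(): time.
- robot.current_qpos(): joint angles.
- robot.current_joint_vel(): joint speeds.
- robot.current_joint_efforts(): joint torques, N m.
- robot.current_tcp_pos(): TCP position.
- robot.current_eef_rot(): TCP orientation.
- robot.current_contact_force(): force on the tool from outside, world axes, zero at the start.
- robot.current_ft_torque(): the same for the moment, N m.
- robot.current_gripper_width(): opening from 0.0 (shut) to 1.0 (fully open).
- robot.current_finger_force(): force on a finger pad.
Only numpy, scipy, OpenCV 4.12 (cv2) and the standard library are available. Lean on these libraries where they do the work, as an engineer would, in place of code of your own. Each camera call takes 0.05 s, during which the arm holds its last target. There are 200 camera calls.

## Working session

There is one attempt and no reset: what is moved stays moved. The work goes in short steps, each a Python script; the robot and the scene stay as the last script left them, time stands still between calls to the robot, and variables do not carry over. Pictures are saved under pics/ and viewed, at most 12 in all, crops included, and the job is handed in when it is done.

```bash
mkdir -p pics
cat > h.py <<'E'
import numpy as np, cv2, pickle
from bench import robot
from scipy.spatial.transform import Rotation as R
def grab(n,f):
    d=robot.get_image(n); cv2.imwrite(f'pics/{f}.png',d['img']); pickle.dump(d,open(f'pics/{f}.pkl','wb')); return d
def cam(d):
    f=200/np.tan(np.radians(d['fovy'])/2)
    o=np.array(d['orientation'],float)
    M=o if o.shape==(3,3) else R.from_euler('xyz',o).as_matrix()
    return f,M,np.array(d['eye'],float)
def world(d,u,v,z):
    f,M,e=cam(d); K=np.array([[f,0,d['cx']],[0,f,d['cy']],[0,0,1]])
    p=cv2.undistortPoints(np.array([[[u,v]]],float),K,np.array([d['k1'],0,0,0]))[0,0]
    r=M@np.array([p[0],p[1],1]); return (e+r*(z-e[2])/r[2]).round(1)
def pix(d,P):
    f,M,e=cam(d); q=M.T@(np.array(P,float)-e); s=q[:2]/q[2]; s=s*(1+d['k1']*(s@s)); return (s*f+[d['cx'],d['cy']]).round(1)
E
python3 - <<'E'
from h import *
for n in("scene","top"):
    d=grab(n,n+'0'); print(n,{k:v for k,v in d.items() if k!='img'})
print(robot.current_eef_rot(),robot.current_t())
E
```

```text
scene {'fovy': 46.66301583383802, 'cx': 319.5995616937588, 'cy': 201.19489043225772, 'k1': -0.04863589434124473, 'eye': array([1428.60189508,   32.03486057,  970.7018114 ]), 'orientation': array([-2.31722446, -0.01715854,  1.54289689])}
top {'fovy': 44.962933541036534, 'cx': 315.0405671448521, 'cy': 200.07918364099095, 'k1': 0.00854882260358974, 'eye': array([ 193.64251235,   72.61393531, 1411.52904838]), 'orientation': array([-2.93446338,  0.0047912 , -1.67034268])}
[-3.13999795e+00 -3.10072938e-04  2.67881970e+00] 0.1
```

View pics/scene0.png

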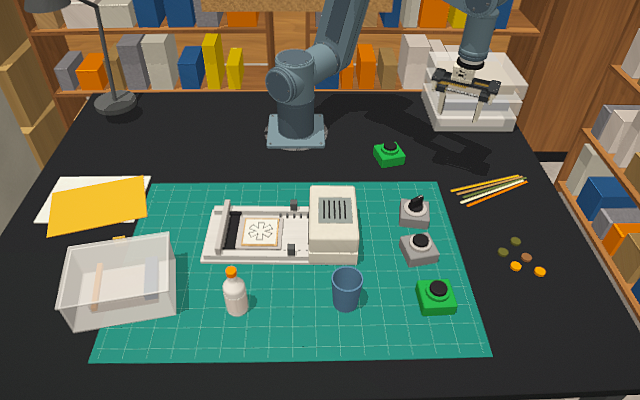

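View pics/top0.png

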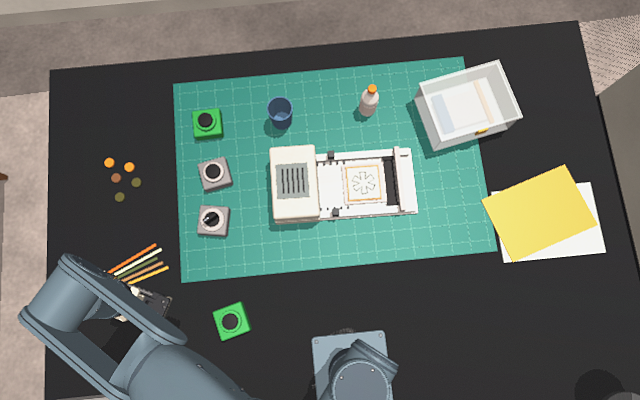

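Top view: the press runs from (416,180) to (270,185), the tray's end bar is at about (398,181), and the stop posts are at (331,155) and (335,212). There are four jog-button candidates. The grey box at (213,172) has a round black cap, the grey box at (211,219) has a bar knob (the dial), and the boxes at (206,122) and (231,320) are green look-alikes. The one at (213,172) fits the description; I'll confirm it in an enlarged crop.

Run:
```python
import cv2
a=cv2.imread('pics/top0.png')
cv2.imwrite('pics/c1.png',cv2.resize(a[140:225,260:425],None,fx=4.8,fy=4.8,interpolation=cv2.INTER_CUBIC))
cv2.imwrite('pics/c2.png',cv2.resize(a[145:245,180:250],None,fx=6,fy=6,interpolation=cv2.INTER_CUBIC))
```

```text
(no output)
```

View pics/c1.png

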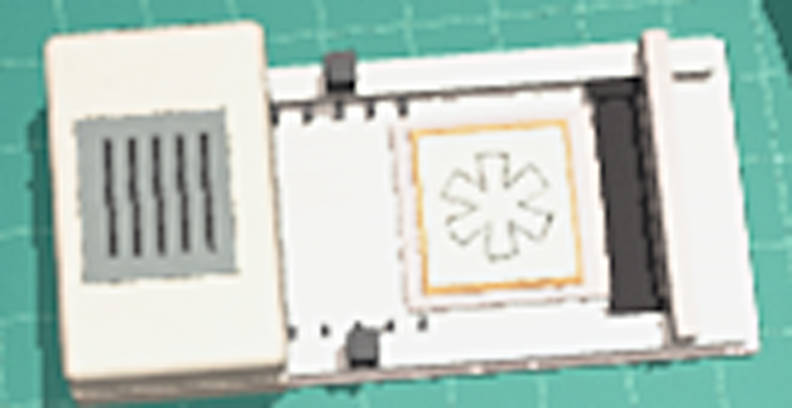

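View pics/c2.png

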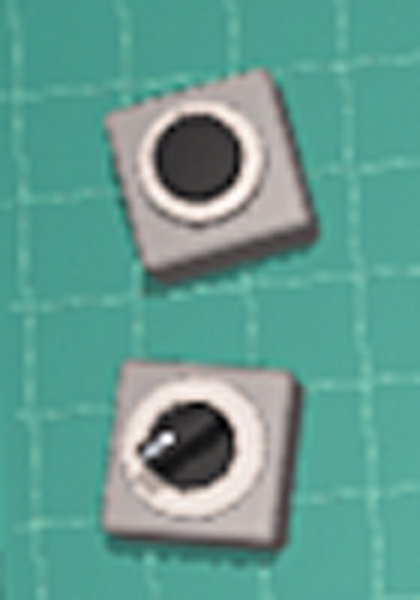

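The crop confirms it: the round flat cap at full-image (212.6,171) on a grey box is the jog, and the bar knob at (211,219) is the dial. The tray bar's rear top edge runs from (398.5,146.3) to (404.4,210.4).

Run:
```python
from h import *
d=pickle.load(open('pics/top0.pkl','rb'))
c=lambda u,v,z,o=(260,140),s=4.8: world(d,o[0]+(u+.5)/s-.5,o[1]+(v+.5)/s-.5,z)
A=c(665,30,56);B=c(693,338,56);print('rear edge',A,B,np.linalg.norm(A-B))
P=c(342,63,60);Q=c(364,340,60);print('posts',P,Q,np.linalg.norm(P-Q))
# head top edges z=110 mouth corners, far corners; bed end corners z=12
for n,u,v,z in(('mouthL',262,22,110),('mouthR',285,368,110),('farL',47,40,110),('farR',70,380,110),('bedL',724,40,30),('bedR',757,345,12)): print(n,c(u,v,z))
print('jog',c(198,158,62,(180,145),6),'dial',c(188,445,84,(180,145),6))
s=pickle.load(open('pics/scene0.pkl','rb'))
J=c(198,158,62,(180,145),6)
for X in(A,B,P,Q,J): print(pix(s,X))
robot.move_ptp
```

```text
rear edge [ 614.9 -207.8   56. ] [ 423.5 -198.6   56. ] 191.62098006220506
posts [612.7  -9.1  60. ] [441.1  -3.9  60. ] 171.6787697998795
mouthL [626.9  38.  110. ]
mouthR [420.4  45.4 110. ]
farL [628.7 164.6 110. ]
farR [425.7 167.8 110. ]
bedL [ 612.8 -248.7   30. ]
bedR [ 422.7 -245.7   12. ]
jog [592.  337.1  62. ] dial [448.1 345.1  84. ]
[213.4 247.2]
[225.7 197.9]
[289.3 244.9]
[292.3 200.5]
[418.8 237.3]
```

Run:
```python
from h import *
t=0.038; f=np.array([np.sin(t),np.cos(t),0]); C=np.array([519.2,-203.2,0])
robot.move_gripper(0.35)
for y in(np.pi/2-t,-np.pi/2-t):
    q=robot.inverse_kinematics(list(C-45*f+[0,0,180]),[np.pi,0,y]); print(y,q)
y=np.pi/2-t
q=[robot.inverse_kinematics(list(C-45*f+[0,0,180]),[np.pi,0,v]) for v in(y,-np.pi/2-t)]
k=int(np.argmin([abs(a[5]) if a is not None else 9 for a in q]))
robot.move_ptp(list(C-45*f+[0,0,180]),[np.pi,0,(y,-np.pi/2-t)[k]])
grab('wrist','w1'); print(k,robot.current_t(),robot.current_tcp_pos(),robot.current_gripper_width())
```

```text
1.5327963267948965 [-0.64144033  0.30419881  1.48290861  0.          1.35448523 -0.60344033]
-1.6087963267948966 [-6.41440328e-01  3.04198810e-01  1.48290861e+00 -4.44089210e-16
  1.35448523e+00  2.53815233e+00]
0 4.0 [ 517.82593888 -247.30886038  180.05261177] 0.35132530920499494
```

View pics/w1.png

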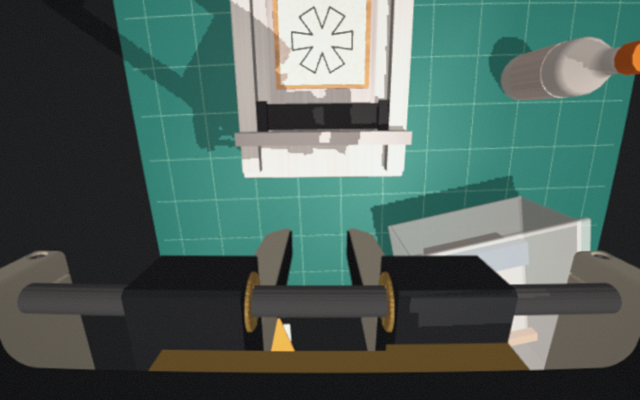

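The wrist view shows the tray bar from (235,138) to (411,138), with the fingers straddling its middle at about column 320. The way down behind it is clear.

Run:
```python
from h import *
d=pickle.load(open('pics/w1.pkl','rb'))
print('bar',world(d,235,138,56),world(d,411.5,138,56),'bed end',world(d,243,177,12),world(d,403,175.5,12), 'rails far',world(d,244,0,30),world(d,409,0,30))
t=0.038; f=np.array([np.sin(t),np.cos(t),0]); C=np.array([519.2,-203.2,0]); o=[np.pi,0,np.pi/2-t]
robot.move_linear(list(C-45*f+[0,0,39]),o,speed=120)
print(robot.current_contact_force())
print('touch',robot.move_linear(list(C+15*f+[0,0,39]),speed=25,f_stop=4),robot.current_tcp_pos(),robot.current_contact_force(),robot.current_t())
```

```text
bar [ 429.  -193.5   56. ] [ 619.3 -200.4   56. ] bed end [ 421.5 -245.    12. ] [ 623.9 -250.4   12. ] rails far [446.1 -52.8  30. ] [619.1 -59.   30. ]
[-1.00099907  0.06595401 -0.37828642]
touch False [ 519.75524536 -188.30210362   38.99511773] [-0.31146486  0.16078285 -0.12573797] 7.875
```

Run:
```python
from h import *
a=grab('top','t2')['img']; w=grab('wrist','w2')['img']
cv2.imwrite('pics/m2.png',np.vstack([cv2.resize(a[130:225,250:430],(600,317)),cv2.resize(w[0:300],(600,281))]))
```

```text
(no output)
```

View pics/m2.png

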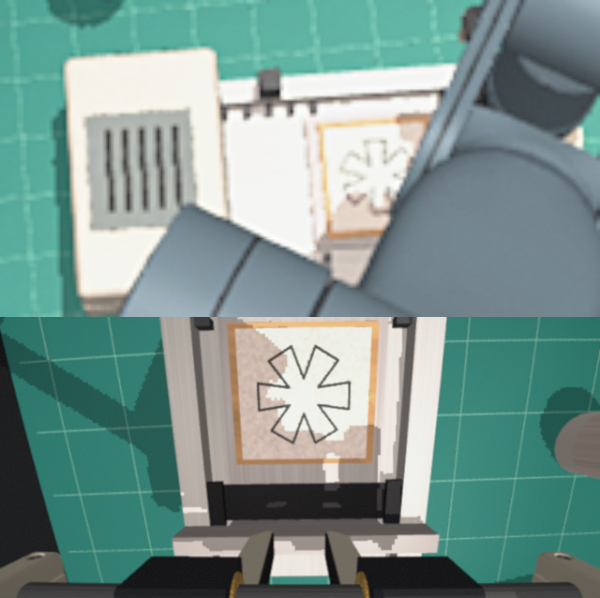

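Run:
```python
from h import *
d=pickle.load(open('pics/w2.pkl','rb'))
w=d['img']
print(cam(d)[2],[pix(d,[519.8+s,y,z]) for s,y,z in((0,-188,39),(0,-188,56),(0,-203,56),(0,-181,56))])
cv2.imwrite('pics/w2c.png',cv2.resize(w[180:330,170:480],None,fx=2.5,fy=2.5,interpolation=cv2.INTER_CUBIC))
```

```text
[ 522.55261963 -114.77540595  240.74691432] [array([319.1, 221.4]), array([319.1, 230.1]), array([320. , 250.8]), array([318.7, 220.2])]
```

View pics/w2c.png

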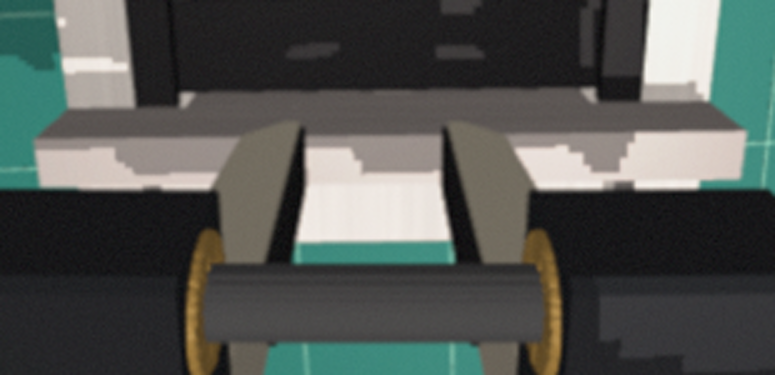

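Run:
```python
from h import *
d=grab('scene','s3'); o=pickle.load(open('pics/scene0.pkl','rb'))
c=lambda i:cv2.resize(i[165:275,190:340],(600,440),interpolation=cv2.INTER_CUBIC)[:, :390]
cv2.imwrite('pics/s3c.png',np.hstack([c(o['img']),c(d['img'])]))
for z in(12,30,39,56): print(z,(pix(d,[519.8,-188.3,z])-[190,165])*4, (pix(d,[614.9,-207.8,z])-[190,165])*4)
```

```text
12 [148.4 268.8] [102.8 372.4]
30 [145.2 251.2] [ 98.8 354.8]
39 [143.6 242.4] [ 97.2 345.6]
56 [140.8 225.2] [ 93.6 328.8]
```

View pics/s3c.png

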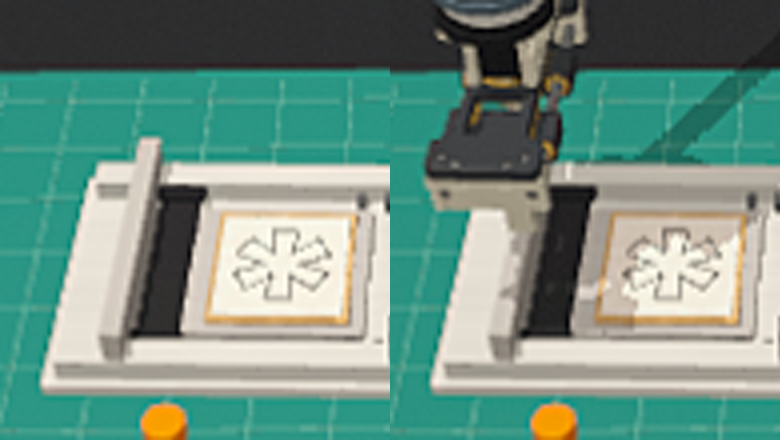

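The tray hasn't moved. In the wrist view the fingertips stay visible at row 230 and overlap the bar's top face, so the real tips appear to be higher than the nominal TCP and skim over the bar. I'll back off and probe the bed for the true tip height.

Run:
```python
from h import *
t=0.042; f=np.array([np.sin(t),np.cos(t),0]); C=np.array([521.5,-203.2,0]); o=[np.pi,0,np.pi/2-t]
p=np.array(robot.current_tcp_pos())
robot.move_linear(list(p+[0,0,25]),speed=120)
robot.move_linear(list(C-28*f+[0,0,64]),o,speed=120)
print(robot.move_linear(list(C-28*f+[0,0,6]),speed=30,f_stop=3),robot.current_tcp_pos(),robot.current_contact_force(),robot.current_t())
```

```text
False [ 520.42389    -231.26713119    6.14910854] [ 0.03438528 -0.14208828  0.41020032] 10.975
```

Run:
```python
from h import *
p=np.array(robot.current_tcp_pos())
print(robot.move_linear([p[0],p[1],-20],speed=20,f_stop=3),robot.current_tcp_pos(),robot.current_contact_force(),robot.current_t())
```

```text
False [ 520.5263749  -231.33458127  -19.8454262 ] [-0.69710176 -1.18623336  0.61328139] 12.425
```

Run:
```python
from h import *
d=grab('scene','s4'); w=grab('wrist','w4')['img']
cv2.imwrite('pics/m4.png',np.hstack([cv2.resize(d['img'][150:260,180:270],(450,550),interpolation=cv2.INTER_CUBIC),cv2.resize(w[150:370,250:390],(350,550),interpolation=cv2.INTER_CUBIC)]))
for z in(-20,12,30): print((pix(d,[520.5,-231.3,z])-[180,150])*5)
```

```text
[167. 451.]
[159.  412.5]
[154.5 390.5]
```

View pics/m4.png

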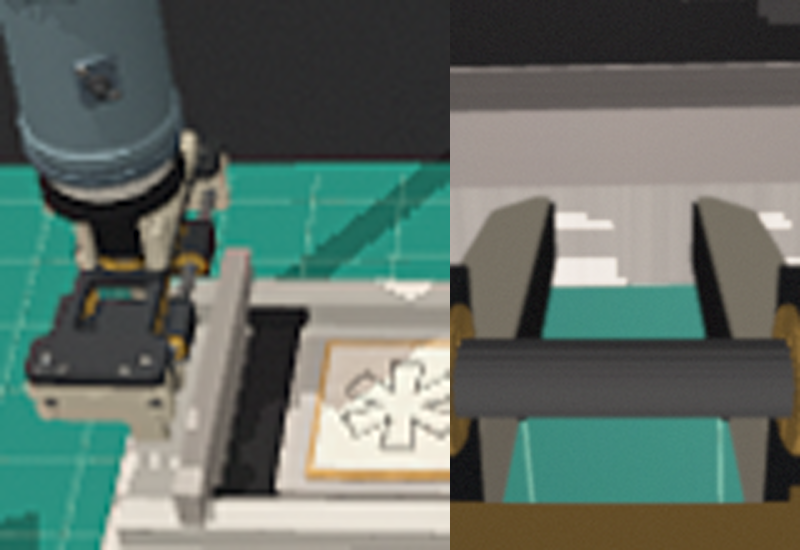

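The scene view shows the fingertips just at bed level at nominal z = -20, so at this opening the tips sit about 32–38 mm above the nominal TCP. I'll make contact at nominal z = 2, which puts the tips at about 35–40 mm on the bar.

Run:
```python
from h import *
t=0.042; f=np.array([np.sin(t),np.cos(t),0]); C=np.array([521.5,-203.2,0])
robot.move_linear(list(C-28*f+[0,0,2]),speed=80)
print('touch',robot.move_linear(list(C+5*f+[0,0,2]),speed=25,f_stop=4),robot.current_tcp_pos(),robot.current_contact_force(),robot.current_ft_torque(),robot.current_t())
```

```text
touch True [ 520.74893237 -212.14736249    1.68987363] [ 0.06930331  0.38189372 -0.61696813] [-0.10802951  0.0681487   0.01735835] 13.7583
```

Run:
```python
from h import *
t=0.042; f=np.array([np.sin(t),np.cos(t),0]); p=np.array(robot.current_tcp_pos())
r=lambda *a:print(*a,robot.current_tcp_pos().round(1),robot.current_contact_force().round(1),robot.current_ft_torque().round(2),round(robot.current_t(),2))
r(robot.move_linear(list(p+120*f),speed=45,f_stop=18))
r(robot.move_linear(list(p+185*f),speed=30,f_stop=20))
```

```text
False [524.9 -93.4   1.4] [-2.8 -5.2 -0.9] [-1.05  0.48  0.13] 16.58
True [526.9 -37.4   1.3] [ 0.3 -3.5  2.6] [-0.59  0.15  0.01] 18.38
```

Run:
```python
from h import *
t=0.042; f=np.array([np.sin(t),np.cos(t),0]); p=np.array(robot.current_tcp_pos())
r=lambda *a:print(*a,robot.current_tcp_pos().round(1),robot.current_contact_force().round(1),round(robot.current_t(),2))
r(robot.move_linear(list(p+8*f),speed=10,f_stop=25))
robot.sleep(0.2); r()
q=np.array(robot.current_tcp_pos())
robot.move_linear(list(q-15*f),speed=60)
w=grab('wrist','w5')['img']
robot.move_linear(list(q-15*f+[0,0,178]),speed=200); r()
# jog approach
robot.move_ptp([592,337.1,150],[np.pi,0,np.pi/2-t]) if 0 else None
a=grab('top','t5')['img']
cv2.imwrite('pics/m5.png',np.vstack([cv2.resize(a[130:225,250:430],(600,300)),cv2.resize(w[100:330,100:540],(600,300))]))
```

```text
True [526.9 -37.9   1.3] [-0.  -4.3  2.3] 18.96
[526.9 -37.9   1.3] [-1.2 -2.8  2.3] 19.16
[525.5 -52.5 178.1] [0.2 0.3 0.5] 20.66
```

View pics/m5.png

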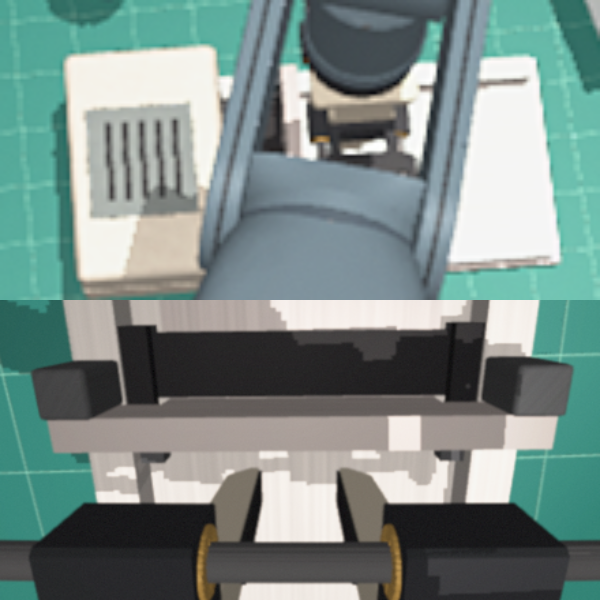

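The tray's bar touches both posts and is square (wrist view, bar edge level, posts at both ends). Next I'll go to the jog with the fingers shut and find its top by touch.

Run:
```python
from h import *
r=lambda *a:print(*a,robot.current_tcp_pos().round(1),robot.current_contact_force().round(1),round(robot.current_t(),2))
J=[592,337]
qs=[(abs(q[5]),y) for y in(0,np.pi/2,-np.pi/2) if (q:=robot.inverse_kinematics(J+[150],[np.pi,0,y])) is not None]; print(qs)
robot.move_ptp(J+[150],[np.pi,0,min(qs)[1]])
robot.move_gripper(0.0); r(robot.current_gripper_width())
d=grab('wrist','w6')
robot.move_linear(J+[85],speed=100); robot.sleep(.1); r()
r(robot.move_linear(J+[15],speed=25,f_stop=3))
cv2.imwrite('pics/w6c.png',cv2.resize(d['img'],(480,300)))
```

```text
[(np.float64(1.9249235954644712), 0), (np.float64(0.35412726866957467), 1.5707963267948966), (np.float64(2.7874653849202193), -1.5707963267948966)]
0.0031127181860803456 [591.9 337.1 150. ] [-0.3 -0.2 -0.2] 22.87
[592.7 337.3  86.1] [-0.2  0.  -0.2] 23.82
True [591.9 336.9  25.4] [-0.2  0.3  3.3] 25.89
```

View pics/w6c.png

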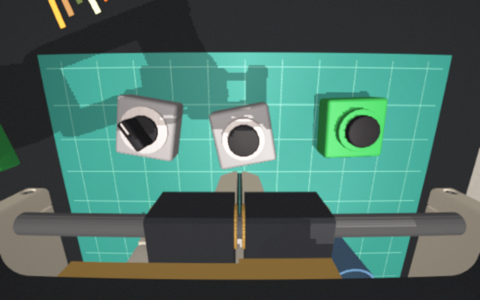

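The wrist view shows the fingers over the grey jog box (cap at 244,138), with the dial at (143,130) to the left and a green look-alike at right. The touch came at nominal z 25.4, which matches the 62 mm cap with the roughly 36 mm tip offset. Pressing now.

Run:
```python
from h import *
r=lambda *a:print(*a,robot.current_tcp_pos().round(1),robot.current_contact_force().round(1),round(robot.current_t(),2))
J=[592,337]
r(robot.move_linear(J+[14],speed=10,f_stop=9))
robot.sleep(.1); r()
p=np.array(robot.current_tcp_pos())
if robot.current_contact_force()[2]<8: robot.move_linear(J+[p[2]-1],speed=10,f_stop=15)
for _ in range(5): robot.sleep(.6); r()
```

```text
True [591.9 337.   22. ] [-1.3 -0.4  5.1] 26.46
[592. 337.  22.] [-0.6 -0.7  5.8] 26.56
[592.  337.   21.7] [-1.5 -1.6  8.2] 27.43
[592.  337.   21.8] [-1.4 -1.6  8.8] 28.02
[592.  337.   21.8] [-0.7 -0.   7.9] 28.62
[592.  337.   21.8] [-2.  -0.5  8.1] 29.23
[592.  337.   21.8] [-0.7 -0.9  8.5] 29.82
```

The force holds at about 8 N, above the 6 N needed at the bottom. I'll push slightly further to check stiffness, hold again, then release.

Run:
```python
from h import *
r=lambda *a:print(*a,robot.current_tcp_pos().round(1),robot.current_contact_force().round(1),round(robot.current_t(),2))
J=[592,337]
r(robot.move_linear(J+[20.6],speed=8,f_stop=14))
for _ in range(3): robot.sleep(.85); r()
robot.move_linear(J+[120],speed=100); robot.sleep(.5); r()
a=grab('top','t7')['img']
cv2.imwrite('pics/t7c.png',cv2.resize(a[90:240,170:430],(780,450),interpolation=cv2.INTER_CUBIC))
```

```text
False [592.  337.   21.8] [-1.9 -0.6  9.9] 30.07
[592.  337.   21.7] [-3.1 -0.4 10.1] 30.93
[592.  337.   21.8] [-1.7 -0.7 10.4] 31.77
[592.  337.   21.8] [-1.5 -1.5 10.1] 32.62
[592.  337.  119.9] [ 0.8 -1.   0.2] 34.27
```

View pics/t7c.png

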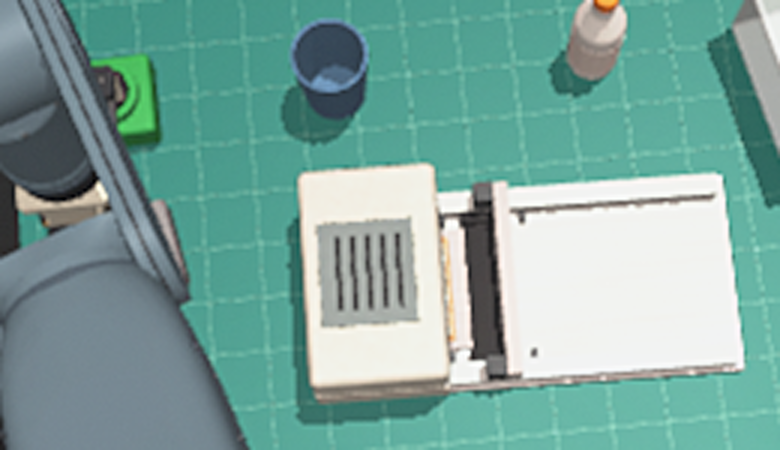

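The button was rigid at the bottom, with z unchanged as the force rose. The top view shows the bar, from (500,185) to (512,375), flush on both posts. The cup and bottle are where they were.

```bash
python3 -c "
from bench import robot
print(robot.hand_in())"
```

```text
the job is handed in; nothing more can be done
None
```

I handed the job in; no verdict came back. The tray is flush on both stop posts, the jog button was held at its stop for over 5 s and released, and the dial box, bottle and cup were not touched.

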